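Demould the sage candle and stand it on the scale

TASK

The top half of the candle mould is already off. Lift the sage-green candle straight up out of its cavity in the mould and stand it gently, upright, in the middle of the scale's round steel pan for its weight check. Leave the ivory and the terracotta candle standing in the mould.

Things in the scene. Friction and masses are not known exactly. Their poses are not given: they have to be found in the camera images.
- sage_mid (a point): The candle to move: sage-green wax, an upright cylinder 44 mm across and 90 mm tall with a short wick stub, 0.1 to 0.16 kg. The point is its centre, 45 mm above its foot; z runs up the candle. It starts loose (2 mm play all round) in one of the mould's three cavities, centre 57 mm above the table, its upper 62 mm above the mould. Order of the colours varies.
- ivory_mid (a point): Ivory candle, same size, point and start as the sage one; stays in its cavity. The mould: fixed aluminium block 290 x 100 mm, 40 mm tall, lying on the table, with three round cavities (48 mm across, 28 mm deep) in a row along its length, 95 mm apart, one candle in each. Its place and yaw vary; the candles' centres give the line of the row.
- terra_mid (a point): Terracotta-red candle, same size, point and start as the sage one, in the same mould; stays in its cavity.
- pan (a point): Centre of the top face of the round flat steel pan, 120 mm in diameter, of the fixed white bench scale (190 x 150 mm). The pan's top is 50 mm above the table and does not give; z points up.
Not all that is in view belongs to the job. Leave any black look-alike of the part that bears ivory_mid alone. Of the things that look like the part that bears pan, take the one that is farthest from the robot's base at the start.

How it is judged:
By the outcome, as a careful person would: the job done as asked, in the order asked, and still so for the second after the job is handed in, with the robot touching nothing.
It also fails if it takes over 35 s, if anything falls off the work surface, if the arm or the gripper's body presses on something with over 40 N, if the wrist force passes 120 N, or if a joint passes its speed limit or range.

ROBOT

A 6-joint arm with a two-finger parallel gripper is mounted at the origin on the work surface. World frame = base frame: x ahead of the robot, y to its left, z up, the work surface at z = 0. Lengths are in m, angles in rad, forces in N, time in s.
With the tool pointing down it reaches from about 0.35 to 0.975 m from the base axis. Payload 4.9 kg.
Tool frame: the origin (TCP) lies at the very end of the fingers, on their centre line; the grasp point (between the pads) lies 19 mm behind it; x points along the fingers, z is the direction in which the jaws open and shut, and the axes are right-handed (so a half turn about x gives the same grasp; the last joint's range is limited). The gripper opens to 85 mm and grips with 20 to 120 N. Pads are 22 mm wide; open, the fingers measure 114 mm over their backs; the gripper's body (76 mm by 85 mm) begins 54 mm behind the grasp point. The pads swing forward as they close: fully open they stand 13 mm farther back than shut.
Start: joints at [1.216, 0.053, 1.613, -0, 1.476, -0.119], TCP at [0.146, 0.608, 0.231] pointing down, gripper open.
Joint ranges: [-3.01, 3.01], [-1.01, 2.22], [0.06, 2.58], [-1.02, 4.17], [0.09, 2.62], [-3.14, 3.14]. Speed limits (rad/s): [2.57, 2.57, 3.14, 3.14, 3.14, 3.14].

INTERFACE

Orientations are given as a rotation vector (axis times angle).
In Python, from station import ctrl, imaging gives the robot as it stands. The module is installed in compiled form; this text tells all that it offers.
- The arm moves only by the shell command python3 -m jog 'ROWS' [FORCE]. ROWS is JSON, a list that holds one entry, the list of rows, each a list of 5 numbers: the shift along the tool's x, y, z in m, then the turn about the tool's x in rad, then the closure, from -1 (fully open) to 1 (shut). A call has 1 to 12 rows; each row is the pose to reach, as a shift and turn from the pose measured when the call began, along the tool's axes at that moment; what a row does not reach only later rows make up. A row lasts 1/10 s, in which the tool goes at most 50 mm and 8.59 degrees, less where a joint would pass 70% of its speed; a pose out of reach is approached as far as the arm can. A call with a gripper value outside its range is refused whole. The fingers move at their own pace and stop on an object; FORCE is the grip in N (left out, the last holds). Time passes only in rows, so rows that repeat a pose let the fingers close. It gives the time, the measured TCP pose, the force and the opening at its end, in the units of the state.
- ctrl.get_obs(): the state, without advancing time (a new reading comes with each control period).
- imaging.get_image(name): name is "scene" or "top"; returns a dict with "color" (384x512x3 uint8, red, green, blue), "intrinsics" (3x3 intrinsics, pixels), "R" (3x3) and "t" (3): a world point X has camera coordinates R X + t. Camera axes: x right, y down, z forward; pixel columns grow to the right and rows downward; lengths in m; the calibration is good to about 2 mm. A picture is of the moment at which its call begins. There is no depth.
- ctrl.finish_job(): hands the job in, once; it reports no verdict.
The state is a dict: "t": time; "q": joint angles; "dq": joint speeds; "effort": joint torques, N m; "tool_pos": TCP position; "tool_rot": TCP orientation; "contact_force": force on the tool from outside, world axes, zero at the start; "wrist_torque": the same for the moment, N m; "opening": finger opening in m.
Only numpy, scipy, OpenCV 4.12 (cv2) and the standard library are available. Lean on these libraries where they do the work, as an engineer would, in place of code of your own. Each camera call takes 0.05 s, during which the arm holds its last target.

## Working session

There is one attempt and no reset: what is moved stays moved. The work goes in short steps, Python scripts to look and compute and a shell command to move; the robot and the scene stay as the last step left them, time stands still between calls to the robot, and variables do not carry over. Pictures are saved under pics/ and viewed, and the job is handed in when it is done.

```bash
mkdir -p pics; python3 - <<'E'
from station import ctrl, imaging
import cv2
for n in("scene","top"):
    d=imaging.get_image(n); cv2.imwrite(f"pics/{n}0.png",d["color"][:,:,::-1])
    print(n,d["intrinsics"],d["R"],d["t"])
o=ctrl.get_obs();print({k:o[k] for k in("t","q","tool_pos","tool_rot","contact_force","opening")})
E
```

```text
scene [[377.55766143   0.         256.63009   ]
 [  0.         377.55766143 191.26295995]
 [  0.           0.           1.        ]] [[-0.05113681  0.99861176  0.01263278]
 [ 0.82656871  0.04941941 -0.56066202]
 [-0.56050798 -0.0182286  -0.82794838]] [-0.01332506 -0.32973894  1.42300202]
top [[461.02764472   0.         257.59326632]
 [  0.         461.02764472 189.1316588 ]
 [  0.           0.           1.        ]] [[-0.0076996  -0.99996455 -0.00340763]
 [-0.99614634  0.00796785 -0.08734406]
 [ 0.08736811  0.00272199 -0.99617238]] [0.03513728 0.43262701 1.27737981]
{'t': 0.1, 'q': array([ 1.21601053e+00,  5.33080633e-02,  1.61416701e+00, -1.40792694e-05,
        1.47599431e+00, -1.19028240e-01]), 'tool_pos': array([0.14580955, 0.60717074, 0.23016911]), 'tool_rot': array([-1.03485903,  1.31317896,  1.03320454]), 'contact_force': array([ 0.42624924,  0.74886074, -1.20746934]), 'opening': 0.085412514998143}
```

View pics/scene0.png

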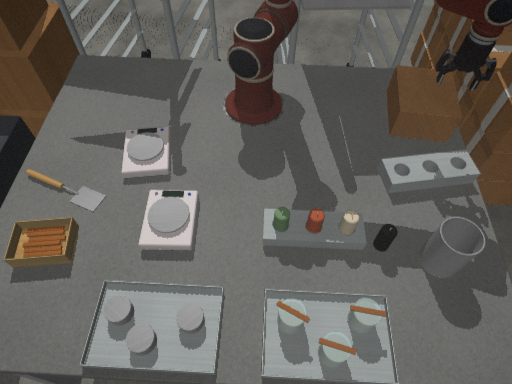

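View pics/top0.png

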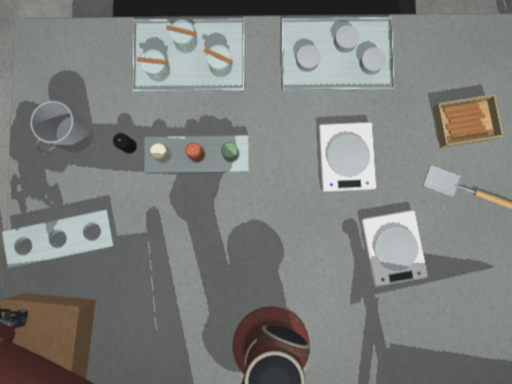

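The scene shows two scales: one at scene (146,148) / top (396,245), close to the base, and one at scene (169,216) / top (348,154), farther away. The farther one is the target. The sage candle is at scene (282,218) / top (231,151), at the end of the row nearest the scales. The black cylinder at scene (386,237) is the decoy. I'll confirm these in enlarged crops.

```bash
python3 - <<'E'
import cv2,numpy as np
s=cv2.imread("pics/scene0.png");t=cv2.imread("pics/top0.png")
f=lambda im,x,y,w,h,k:cv2.resize(im[y:y+h,x:x+w],None,fx=k,fy=k,interpolation=cv2.INTER_CUBIC)
a=f(s,260,195,120,60,6);b=f(t,140,125,120,60,6)
cv2.imwrite("pics/c1.png",np.vstack([a[:290],b[:290]]))
a=f(s,130,180,80,80,5);b=f(t,310,115,80,80,5)
cv2.imwrite("pics/c2.png",np.hstack([a,b]))
E
```

```text
(no output)
```

View pics/c1.png

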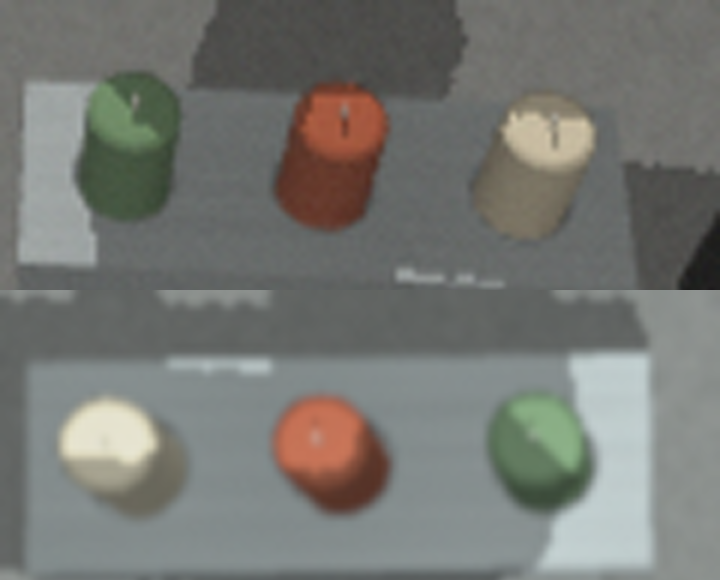

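View pics/c2.png

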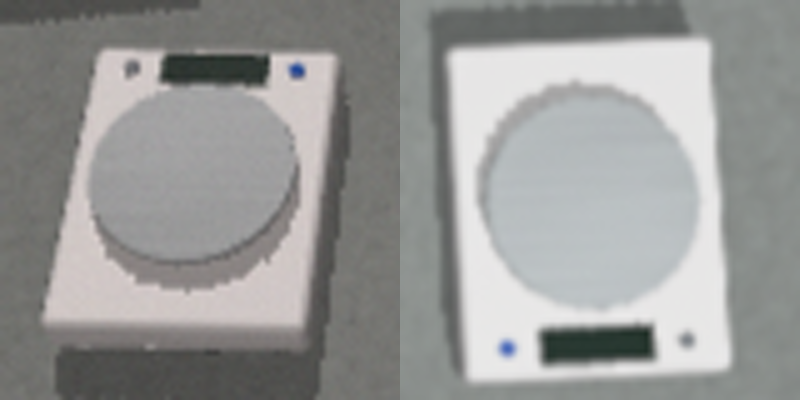

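Scene crop: tops of sage at (134,114), terracotta at (344,123) and ivory at (549,136). The pan is centred at (193,174). Top crop: sage (537,148), terracotta (322,150), ivory (108,155). The pan is at (192,203) within its half. Next I'll back-project these at the known heights.

```bash
cat > h.py <<'E'
import numpy as np
from station import ctrl, imaging
def cams(): return {n:imaging.get_image(n) for n in("scene","top")}
def bp(d,uv,z):
    K,R,t=d["intrinsics"],d["R"],d["t"]
    r=R.T@np.linalg.solve(K,[uv[0],uv[1],1]);c=-R.T@t
    return c+r*(z-c[2])/r[2]
def crop(x,y,k,c): return (x+(c[0]+.5)/k-.5,y+(c[1]+.5)/k-.5)
def tri(D,us,ut):
    A=[]
    for d,u in((D["scene"],us),(D["top"],ut)):
        P=d["intrinsics"]@np.c_[d["R"],d["t"]]
        A+=[u[0]*P[2]-P[0],u[1]*P[2]-P[1]]
    X=np.linalg.svd(np.array(A))[2][-1];return X[:3]/X[3]
E
python3 - <<'E'
from h import *
from scipy.spatial.transform import Rotation as Ro
np.set_printoptions(precision=4,suppress=True)
D=cams()
L={}
for n,a,b,z in(("sage",(134,114),(537,148),.102),("terra",(344,123),(322,150),.102),("ivory",(549,136),(108,155),.102)):
    us,ut=crop(260,195,6,a),crop(140,125,6,b)
    print(n,bp(D["scene"],us,z),bp(D["top"],ut,z),tri(D,us,ut)); L[n]=(bp(D["scene"],us,z)+bp(D["top"],ut,z))/2
us,ut=crop(130,180,5,(193,174)),crop(310,115,5,(192,203))
print("pan",bp(D["scene"],us,.05),bp(D["top"],ut,.05),tri(D,us,ut)); L["pan"]=(bp(D["scene"],us,.05)+bp(D["top"],ut,.05))/2
print(np.linalg.norm(L["sage"]-L["terra"]),np.linalg.norm(L["terra"]-L["ivory"]))
print(L); d=L["ivory"]-L["sage"];print("row yaw",np.arctan2(d[1],d[0]))
o=ctrl.get_obs();print(o["t"],o["tool_pos"]);R=Ro.from_rotvec(o["tool_rot"]).as_matrix();print(R)
for n in("sage","pan"): print(n,R.T@(L[n]-o["tool_pos"]))
print([ (180/3.14159*np.arctan2(R[1,2],R[0,2]))])
E
```

```text
sage [0.5357 0.109  0.102 ] [0.5324 0.1063 0.102 ] [0.5332 0.1077 0.0976]
terra [0.5349 0.2049 0.102 ] [0.5323 0.2014 0.102 ] [0.5329 0.2033 0.0986]
ivory [0.5363 0.2982 0.102 ] [0.5308 0.296  0.102 ] [0.5322 0.2986 0.0949]
pan [ 0.5266 -0.2161  0.05  ] [ 0.5222 -0.2186  0.05  ] [ 0.5231 -0.219   0.0439]
0.09550893015999991 0.09394346429601415
{'sage': array([0.534 , 0.1076, 0.102 ]), 'terra': array([0.5336, 0.2032, 0.102 ]), 'ivory': array([0.5335, 0.2971, 0.102 ]), 'pan': array([ 0.5244, -0.2173,  0.05  ])}
row yaw 1.5734493650839185
0.2 [0.1459 0.6073 0.2305]
[[-0.0004 -0.9723  0.2336]
 [-0.0012  0.2336  0.9723]
 [-1.      0.0002 -0.0013]]
sage [ 0.129  -0.4942 -0.395 ]
pan [ 0.1814 -0.5607 -0.7132]
[np.float64(76.49080734453402)]
```

The measurements agree: the spacings are 95.5 and 94 mm, the heights match, and the row lies along world y. I'll turn the jaws by +1.335 rad so they open across the row, and travel high towards the sage candle.

```bash
python3 -m jog '[[[0,-0.02,-0.016,0.06,-1],[0,-0.06,-0.048,0.18,-1],[0,-0.1,-0.08,0.3,-1],[0,-0.14,-0.112,0.43,-1],[0,-0.18,-0.144,0.56,-1],[0,-0.22,-0.176,0.69,-1],[0,-0.26,-0.208,0.82,-1],[0,-0.3,-0.24,0.95,-1],[0,-0.34,-0.272,1.08,-1],[0,-0.38,-0.304,1.21,-1],[0,-0.42,-0.336,1.335,-1],[0,-0.455,-0.364,1.335,-1]]]' 40
cat >> h.py <<'E'
from scipy.spatial.transform import Rotation as Ro
np.set_printoptions(precision=4,suppress=True)
def to(X):
    o=ctrl.get_obs();R=Ro.from_rotvec(o["tool_rot"]).as_matrix()
    print("t",o["t"],"pos",o["tool_pos"],"F",o["contact_force"],"open",o["opening"],"q",o["q"]);print(R)
    print("shift",R.T@(np.array(X)-o["tool_pos"]))
E
python3 -c "
from h import *
to([.534,.1076,.16])"
```

```text
t: 1.4
tool_pos: [0.4997, 0.1508, 0.2309]
tool_rot: [0.001, 1.571, -0.003]
contact_force: [1.0, 0.4, -0.1]
opening: 0.0848
t 1.4 pos [0.4997 0.1508 0.2309] F [ 0.9515  0.3875 -0.1159] open 0.08481993458715655 q [ 0.151  -0.1962  1.8497 -0.001   1.4882  0.1533]
[[-0.      0.0023  1.    ]
 [-0.001   1.     -0.0023]
 [-1.     -0.001  -0.    ]]
shift [ 0.071  -0.043   0.0344]
```

```bash
python3 -m jog '[[[0.01,-0.022,0.017,0,-1],[0.035,-0.043,0.0345,0,-1],[0.06,-0.043,0.0345,0,-1],[0.07,-0.043,0.0345,0,-1],[0.07,-0.043,0.0345,0,-1]]]'
python3 - <<'E'
from h import *
import cv2
D=cams();f=lambda im,x,y,w,h,k:cv2.resize(im[y:y+h,x:x+w,::-1],None,fx=k,fy=k,interpolation=cv2.INTER_CUBIC)
cv2.imwrite("pics/d1.png",np.vstack([f(D["scene"]["color"],230,165,140,70,4),f(D["top"]["color"],160,100,140,75,4)]))
to([.534,.1076,.06])
E
```

```text
t: 1.9
tool_pos: [0.5326, 0.1077, 0.1588]
tool_rot: [0.001, 1.575, -0.003]
contact_force: [0.4, -0.9, 0.4]
opening: 0.0854
t 2.0 pos [0.5343 0.1081 0.1618] F [ 0.5973 -0.162   0.0101] open 0.0854665293072261 q [ 0.0637 -0.0855  1.8676 -0.0009  1.3586  0.0653]
[[ 0.0009  0.0015  1.    ]
 [-0.0009  1.     -0.0015]
 [-1.     -0.0009  0.0009]]
shift [ 0.1018 -0.0005 -0.0004]
```

View pics/d1.png

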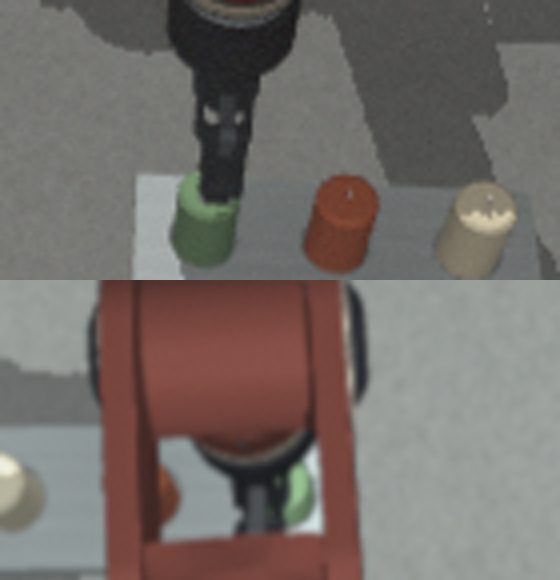

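The gripper is above the sage candle, with the front finger's tip at about scene (285,214). Terracotta and ivory are well to the side. Descending now.

```bash
python3 - <<'E'
from h import *
D=imaging.get_image("scene")
for p in([.583,.108,.172],[.534,.108,.102]):
    c=D["intrinsics"]@(D["R"]@np.array(p)+D["t"]);print(c[:2]/c[2])
E
python3 -m jog '[[[0.01,0,0,0,-1],[0.03,0,0,0,-1],[0.05,0,0,0,-1],[0.07,0,0,0,-1],[0.085,0,0,0,-1],[0.096,0,0,0,-1],[0.102,0,0,0,-1],[0.102,0,0,0,-1]]]'
```

```text
[283.1605 215.4805]
[281.5659 213.0291]
t: 2.85
tool_pos: [0.5347, 0.1082, 0.06]
tool_rot: [0.0, 1.569, -0.002]
contact_force: [-0.4, 0.1, -0.8]
opening: 0.0855
```

```bash
python3 - <<'E'
from h import *
import cv2
D=cams();f=lambda im,x,y,w,h,k:cv2.resize(im[y:y+h,x:x+w,::-1],None,fx=k,fy=k,interpolation=cv2.INTER_CUBIC)
cv2.imwrite("pics/d2.png",np.hstack([f(D["scene"]["color"],255,185,55,65,7),f(D["top"]["color"],200,115,55,65,7)]))
E
```

```text
(no output)
```

View pics/d2.png

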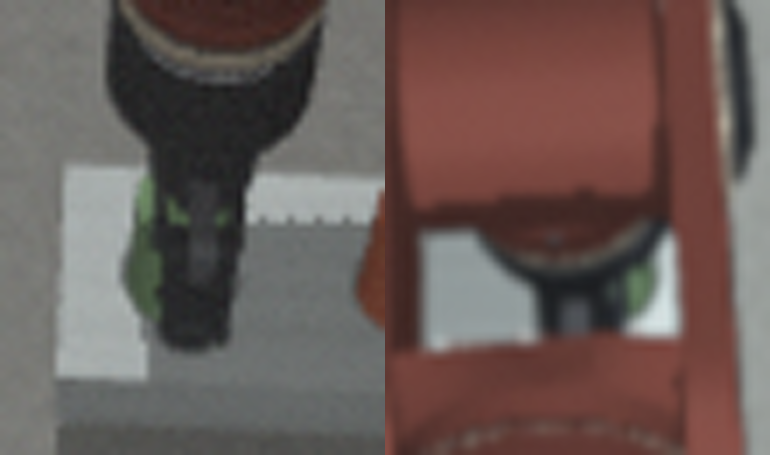

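```bash
python3 - <<'E'
from h import *
D=cams()
for n in D:
  d=D[n]
  for p in([.583,.108,.065],[.583,.108,.10],[.583,.108,.13],[.534,.108,.102],[.534,.108,.05],[.534,.086,.102],[.534,.086,.05]):
    c=d["intrinsics"]@(d["R"]@np.array(p)+d["t"]);print(n,p,c[:2]/c[2])
E
```

```text
scene [0.583, 0.108, 0.065] [280.411 235.188]
scene [0.583, 0.108, 0.1] [281.2574 229.1216]
scene [0.583, 0.108, 0.13] [282.0224 223.6381]
scene [0.534, 0.108, 0.102] [281.5659 213.0291]
scene [0.534, 0.108, 0.05] [280.3425 222.3507]
scene [0.534, 0.086, 0.102] [273.5626 212.6251]
scene [0.534, 0.086, 0.05] [272.6586 221.9593]
top [0.583, 0.108, 0.065] [229.2977 133.3414]
top [0.583, 0.108, 0.1] [228.4502 130.6118]
top [0.583, 0.108, 0.13] [227.6846 128.1459]
top [0.534, 0.108, 0.102] [228.4404 148.65  ]
top [0.534, 0.108, 0.05] [229.6894 151.9383]
top [0.534, 0.086, 0.102] [236.7342 148.582 ]
top [0.534, 0.086, 0.05] [237.6461 151.8731]
```

Both views put the candle about 3 mm to the −y side of the finger centre line (scene finger tip at about (282.4,234), predicted 280.4). I'll shift 3 mm and close gently.

```bash
python3 -m jog '[[[0,-0.003,0,0,-1],[0,-0.003,0,0,-0.6],[0,-0.003,0,0,-0.2],[0,-0.003,0,0,0],[0,-0.003,0,0,0.2],[0,-0.003,0,0,0.4],[0,-0.003,0,0,0.4],[0,-0.003,0,0,0.4]]]' 35
python3 -c "
from h import *
to([.534,.1076,.06])"
```

```text
t: 3.85
tool_pos: [0.5358, 0.1053, 0.0619]
tool_rot: [0.0, 1.567, -0.001]
contact_force: [-2.4, -0.2, 4.1]
opening: 0.0436
t 3.85 pos [0.5358 0.1053 0.0619] F [-2.3807 -0.1549  4.1142] open 0.04355541832583227 q [ 0.0582  0.032   1.9334 -0.001   1.1722  0.0597]
[[ 0.004   0.0012  1.    ]
 [-0.0007  1.     -0.0012]
 [-1.     -0.0007  0.004 ]]
shift [ 0.0019  0.0023 -0.0018]
```

The fingers hold at 43.6 mm, so the candle is gripped. Lifting straight up.

```bash
python3 -m jog '[[[-0.003,0,0,0,0.5],[-0.01,0,0,0,0.5],[-0.02,0,0,0,0.5],[-0.03,0,0,0,0.5],[-0.04,0,0,0,0.5],[-0.055,0,0,0,0.5],[-0.07,0,0,0,0.5],[-0.085,0,0,0,0.5],[-0.095,0,0,0,0.5],[-0.1,0,0,0,0.5],[-0.1,0,0,0,0.5]]]'
python3 - <<'E'
from h import *
import cv2
D=cams();f=lambda im,x,y,w,h,k:cv2.resize(im[y:y+h,x:x+w,::-1],None,fx=k,fy=k,interpolation=cv2.INTER_CUBIC)
cv2.imwrite("pics/d3.png",f(D["scene"]["color"],245,155,130,100,6))
to([.5244,-.2173,.12])
E
```

```text
t: 4.95
tool_pos: [0.5358, 0.1054, 0.1629]
tool_rot: [0.001, 1.565, -0.001]
contact_force: [-0.8, 0.1, -0.8]
opening: 0.0435
t 5.05 pos [0.535  0.1053 0.1613] F [-0.7773  0.4514 -1.16  ] open 0.04373891685637031 q [ 0.0583 -0.0861  1.8691 -0.001   1.3556  0.0597]
[[ 0.003   0.0013  1.    ]
 [-0.0008  1.     -0.0012]
 [-1.     -0.0008  0.003 ]]
shift [ 0.0415 -0.3226 -0.0103]
```

View pics/d3.png

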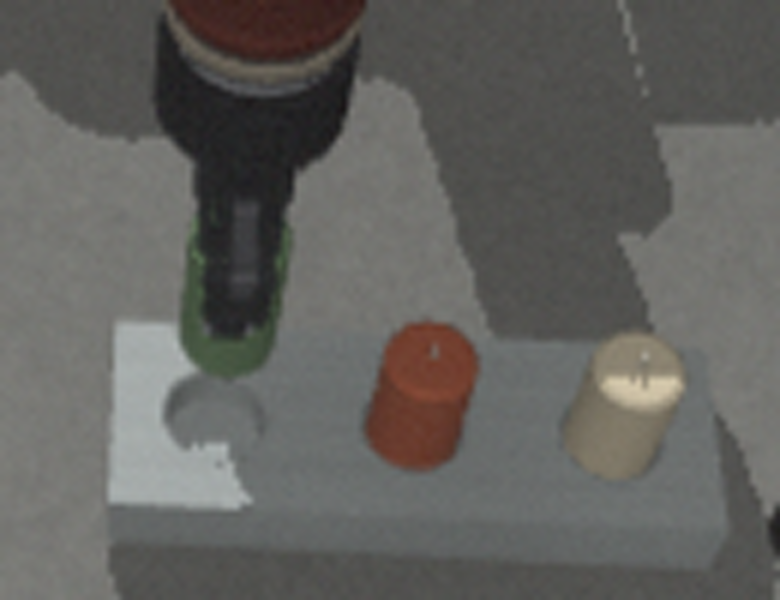

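The sage candle is out, hanging upright, with its foot at crop (227,378). Terracotta and ivory are still standing. Both cameras put the pan at (−0.010, −0.325) from the candle. Traversing there.

```bash
python3 -m jog '[[[0,-0.01,0,0,0.5],[0,-0.035,-0.001,0,0.5],[0,-0.07,-0.002,0,0.5],[0,-0.107,-0.003,0,0.5],[0,-0.145,-0.004,0,0.5],[0,-0.183,-0.006,0,0.5],[0,-0.22,-0.007,0,0.5],[0,-0.257,-0.008,0,0.5],[0,-0.29,-0.009,0,0.5],[0,-0.312,-0.01,0,0.5],[0,-0.322,-0.01,0,0.5],[0,-0.325,-0.01,0,0.5]]]'
python3 -m jog '[[[0,0,0,0,0.5],[0.01,0,0,0,0.5],[0.025,0,0,0,0.5],[0.035,0,0,0,0.5],[0.035,0,0,0,0.5]]]'
python3 - <<'E'
from h import *
import cv2
D=cams();f=lambda im,x,y,w,h,k:cv2.resize(im[y:y+h,x:x+w,::-1],None,fx=k,fy=k,interpolation=cv2.INTER_CUBIC)
cv2.imwrite("pics/d4.png",np.hstack([f(D["scene"]["color"],130,175,80,80,5),f(D["top"]["color"],310,115,80,80,5)]))
to([.525,-.2197,.098])
E
```

```text
t: 6.25
tool_pos: [0.524, -0.2206, 0.1608]
tool_rot: [0.002, 1.569, -0.002]
contact_force: [-0.3, 1.2, -0.9]
opening: 0.044
t: 6.75
tool_pos: [0.5224, -0.219, 0.1224]
tool_rot: [0.004, 1.574, 0.001]
contact_force: [0.2, 0.3, -2.0]
opening: 0.0438
t 6.85 pos [ 0.5237 -0.22    0.1249] F [ 0.2723 -0.0605 -0.7989] open 0.04395238648186976 q [-0.5292  0.0074  1.8424  0.0011  1.2917 -0.5271]
[[ 0.0006  0.0024  1.    ]
 [ 0.0008  1.     -0.0024]
 [-1.      0.0008  0.0006]]
shift [0.0269 0.0003 0.0012]
```

View pics/d4.png

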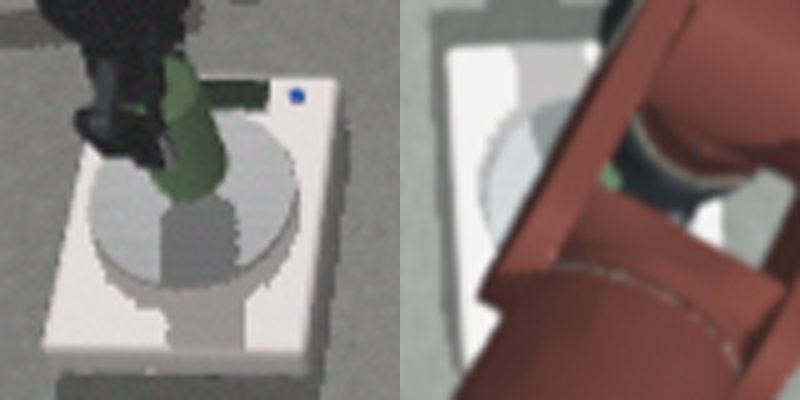

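```bash
python3 - <<'E'
from h import *
d=imaging.get_image("scene")
for p in([.524,-.22,.1249],[.565,-.22,.126],[.565,-.22,.16],[.524,-.22,.165],[.524,-.22,.076],[.524,-.22,.12]):
    c=d["intrinsics"]@(d["R"]@np.array(p)+d["t"]);c=c[:2]/c[2];print(p,(c-[130,175])*5)
E
```

```text
[0.524, -0.22, 0.1249] [159.8036 122.528 ]
[0.565, -0.22, 0.126] [144.6538 185.9435]
[0.565, -0.22, 0.16] [131.4203 152.1545]
[0.524, -0.22, 0.165] [144.9955  81.3178]
[0.524, -0.22, 0.076] [176.6182 169.3222]
[0.524, -0.22, 0.12] [161.5479 127.3822]
```

The candle sits to the right of where it should project. I'll look closer before going on.

```bash
python3 - <<'E'
from h import *
import cv2
D=cams();f=lambda im,x,y,w,h,k:cv2.resize(im[y:y+h,x:x+w,::-1],None,fx=k,fy=k,interpolation=cv2.INTER_CUBIC)
cv2.imwrite("pics/d5.png",f(D["scene"]["color"],120,145,90,75,8))
cv2.imwrite("pics/d6.png",D["scene"]["color"][:,:,::-1])
E
```

```text
(no output)
```

View pics/d5.png

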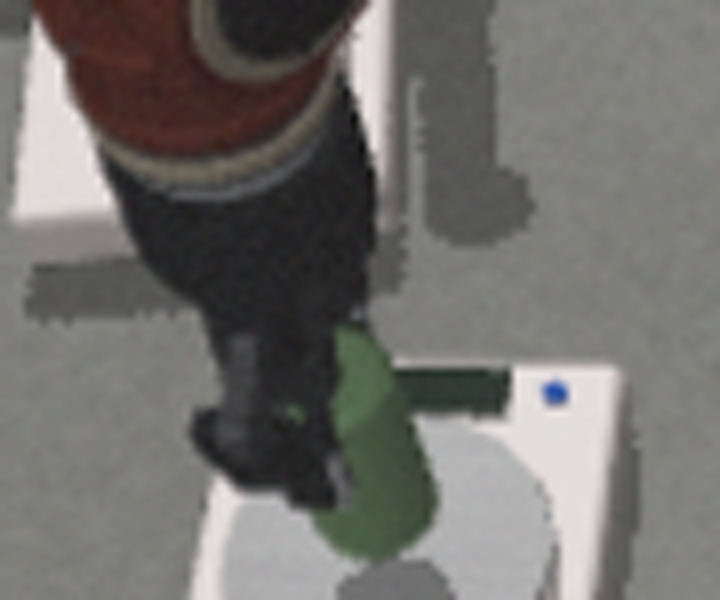

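View pics/d6.png

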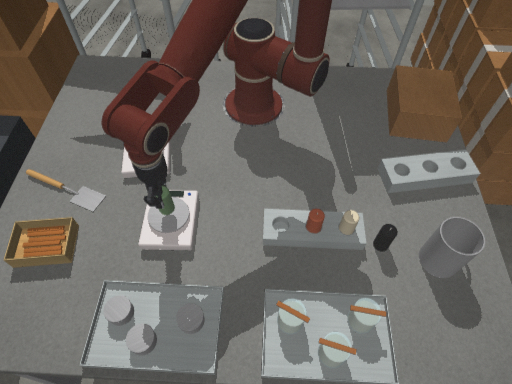

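Allowing for the roughly 2 px scene-camera bias already seen at the mould, it agrees. The foot centre at about (167,210) back-projects to within 1–2 mm of the pan centre in that same camera, and the candle's right edge fits an upright one. What I saw on the left is just the finger linkage. Lowering gently, and reading the force.

```bash
python3 -m jog '[[[0.006,0,0,0,0.5],[0.012,0,0,0,0.5],[0.016,0,0,0,0.5],[0.018,0,0,0,0.5],[0.018,0,0,0,0.5]]]'
python3 - <<'E'
from h import *
for i in range(4):
    o=ctrl.get_obs();print(o["t"],o["tool_pos"],o["contact_force"]);imaging.get_image("top")
E
```

```text
t: 7.5
tool_pos: [0.5242, -0.2206, 0.1078]
tool_rot: [0.002, 1.569, -0.002]
contact_force: [0.2, -0.6, -1.1]
opening: 0.0432
7.5 [ 0.5242 -0.2206  0.1078] [ 0.1864 -0.6479 -1.1063]
7.55 [ 0.5245 -0.2207  0.1082] [ 0.0889 -0.93   -1.3694]
7.6 [ 0.5246 -0.2208  0.1085] [ 0.2982  0.4322 -1.7913]
7.65 [ 0.5247 -0.2208  0.1086] [-0.4179  0.2548 -0.7984]
```

```bash
python3 -m jog '[[[0.002,0,0,0,0.5],[0.004,0,0,0,0.5],[0.006,0,0,0,0.5],[0.0065,0,0,0,0.5],[0.0065,0,0,0,0.5]]]'
python3 -m jog '[[[0.001,0,0,0,0.5],[0.001,0,0,0,0.5]]]'
python3 -c "
from h import *
to([.525,-.2197,.1])"
```

```text
t: 8.2
tool_pos: [0.5246, -0.2208, 0.102]
tool_rot: [0.002, 1.568, -0.003]
contact_force: [-0.4, 0.2, -1.5]
opening: 0.0439
t: 8.4
tool_pos: [0.5246, -0.2207, 0.1008]
tool_rot: [0.002, 1.568, -0.003]
contact_force: [-0.4, 0.9, -1.0]
opening: 0.0435
t 8.4 pos [ 0.5246 -0.2207  0.1008] F [-0.4425  0.864  -1.0205] open 0.04345704845479708 q [-0.5295  0.0357  1.8571  0.001   1.2461 -0.5271]
[[ 0.0028  0.0027  1.    ]
 [-0.0005  1.     -0.0027]
 [-1.     -0.0005  0.0028]]
shift [0.0008 0.001  0.0004]
```

```bash
python3 -m jog '[[[0.001,0,0,0,0.5],[0.001,0,0,0,0.5]]]'
python3 -m jog '[[[0.001,0,0,0,0.5],[0.001,0,0,0,0.5]]]'
```

```text
t: 8.6
tool_pos: [0.5247, -0.2208, 0.1]
tool_rot: [0.002, 1.568, -0.003]
contact_force: [0.7, 0.3, -1.2]
opening: 0.0437
t: 8.8
tool_pos: [0.5248, -0.2211, 0.0999]
tool_rot: [0.001, 1.568, -0.003]
contact_force: [-1.8, 0.1, 3.3]
opening: 0.0439
```

Contact: Fz went from −1.2 to +3.3 N and the TCP stopped at z 0.0999, where 0.0995 was expected. Opening slowly.

```bash
python3 -m jog '[[[0,0,0,0,0],[0,0,0,0,-0.1],[0,0,0,0,-0.2],[0,0,0,0,-0.4],[0,0,0,0,-0.7],[0,0,0,0,-1],[0,0,0,0,-1],[0,0,0,0,-1]]]' 20
python3 - <<'E'
from h import *
import cv2
D=cams();f=lambda im,x,y,w,h,k:cv2.resize(im[y:y+h,x:x+w,::-1],None,fx=k,fy=k,interpolation=cv2.INTER_CUBIC)
cv2.imwrite("pics/d7.png",f(D["scene"]["color"],120,155,90,75,8))
to([.525,-.2197,.1])
E
```

```text
t: 9.6
tool_pos: [0.5249, -0.2211, 0.0999]
tool_rot: [0.001, 1.568, -0.003]
contact_force: [-0.5, 0.9, 0.6]
opening: 0.0854
t 9.7 pos [ 0.5248 -0.2211  0.0999] F [-0.7835 -0.5599  0.5826] open 0.08545087677690091 q [-0.5296  0.0373  1.8571  0.0006  1.2438 -0.5272]
[[ 0.0031  0.0026  1.    ]
 [-0.0012  1.     -0.0026]
 [-1.     -0.0012  0.0031]]
shift [-0.0001  0.0014  0.0002]
```

View pics/d7.png

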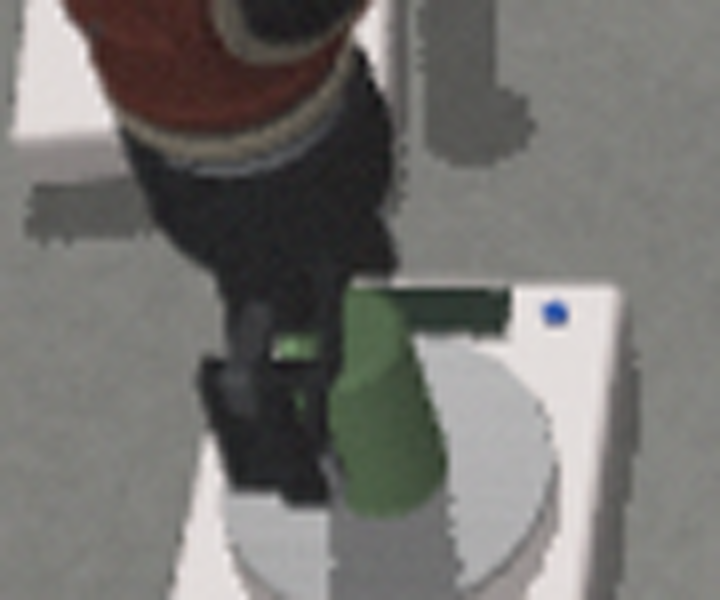

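The candle stands upright, foot edge at crop (385,515), and the fingers are open and clear of it. Retracting straight up, then away.

```bash
python3 -m jog '[[[-0.005,0,0,0,-1],[-0.02,0,0,0,-1],[-0.04,0,0,0,-1],[-0.065,0,0,0,-1],[-0.09,0,0,0,-1],[-0.115,0,0,0,-1],[-0.14,0,0,0,-1],[-0.145,0,0,0,-1],[-0.15,0.04,0,0,-1],[-0.15,0.08,0,0,-1],[-0.15,0.12,0,0,-1],[-0.15,0.16,0,0,-1]]]'
python3 -m jog '[[[0,0.02,-0.02,0,-1],[0,0.05,-0.04,0,-1],[0,0.08,-0.06,0,-1],[0,0.09,-0.06,0,-1],[0,0.09,-0.06,0,-1]]]'
python3 - <<'E'
from h import *
import cv2
D=cams();f=lambda im,x,y,w,h,k:cv2.resize(im[y:y+h,x:x+w,::-1],None,fx=k,fy=k,interpolation=cv2.INTER_CUBIC)
cv2.imwrite("pics/e1.png",np.hstack([f(D["scene"]["color"],130,175,80,80,5),f(D["top"]["color"],310,115,80,80,5)]))
cv2.imwrite("pics/e2.png",D["scene"]["color"][:,:,::-1])
d=D["scene"]
to([.525,-.2197,.1])
E
```

```text
t: 10.9
tool_pos: [0.5243, -0.0595, 0.2494]
tool_rot: [0.002, 1.568, -0.003]
contact_force: [0.3, -0.5, 0.1]
opening: 0.0854
t: 11.4
tool_pos: [0.4644, 0.0316, 0.249]
tool_rot: [-0.0, 1.567, -0.002]
contact_force: [-0.0, 0.1, -0.9]
opening: 0.0853
t 11.5 pos [0.465  0.0302 0.249 ] F [-0.0798 -0.886  -0.236 ] open 0.08553248691200724 q [-0.0942 -0.3555  1.9485 -0.0013  1.5456 -0.0909]
[[ 0.0029  0.0033  1.    ]
 [-0.0016  1.     -0.0033]
 [-1.     -0.0016  0.0029]]
shift [ 0.1496 -0.2495  0.0604]
```

View pics/e1.png

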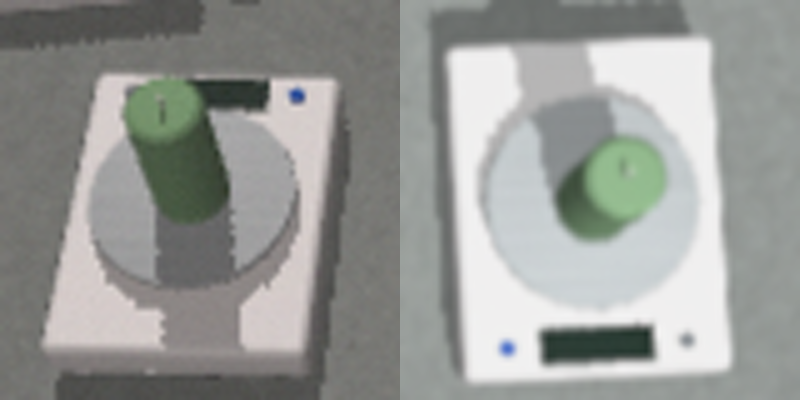

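View pics/e2.png

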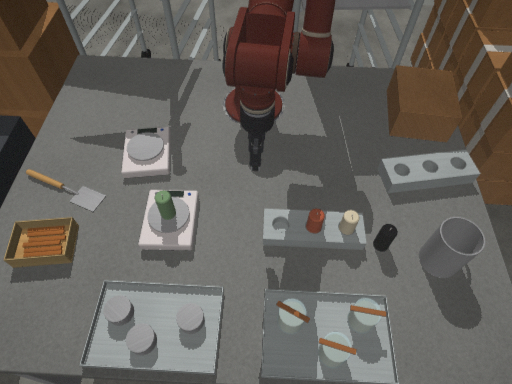

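The candle stands upright on the far pan, with its top at scene crop (165,111) and top crop (225,179). The ivory and terracotta candles haven't moved. Checking the centring numerically.

```bash
python3 - <<'E'
from h import *
D=cams()
us,ut=crop(130,175,5,(165,111)),crop(310,115,5,(225,179))
a,b=bp(D["scene"],us,.14),bp(D["top"],ut,.14)
print(a,b,tri(D,us,ut)); print("off pan",a-[.5266,-.2161,.14],b-[.5222,-.2186,.14])
E
```

```text
[ 0.5248 -0.2152  0.14  ] [ 0.52   -0.2182  0.14  ] [ 0.5209 -0.2185  0.134 ]
off pan [-0.0018  0.0009  0.    ] [-0.0022  0.0004 -0.    ]
```

The candle is about 2 mm off the pan centre in both cameras, and its height is right. Handing in.

```bash
python3 -c "
from station import ctrl
print(ctrl.finish_job())"
```

```text
the job is handed in; nothing more can be done
None
```

The sage-green candle is standing upright on the pan of the far scale, and the job is handed in; the hand-in gives no verdict. I gripped the candle across the row, lifted it 100 mm straight up and lowered it until it touched the pan lightly (about 4 N). Then I opened the fingers and moved the arm well clear.

- **Centring:** in the last pictures the candle's top is about 2 mm from the pan centre in both cameras.
- **Other candles:** the ivory and terracotta candles still stand in the mould, and the black look-alike was not touched.
- **Time:** the clock read about 11.6 s of the 35 s allowed.
- **Disagreement:** the two cameras differ by 3–5 mm in absolute position, and triangulated heights came out 3–7 mm low. I therefore worked from candle-to-pan differences within each camera, and those agreed to about 1 mm.

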